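# Index the pour-over dripper arm over the carafe

### The job

The swing arm of the pour-over stand is parked with its dripper over the empty middle of the drip tray. Hook a fingertip under the pull ring of the arm's spring index pin, lift the pin out of its hole, swing the arm one hole over so that the dripper stands above the glass carafe (not the mug), and let the pin snap fully home there. Only hook the ring, never pinch or wrench it; the dripper stays seated in the arm, and everything else is left standing where it is.

Things in the scene. Friction and masses are not known exactly. Their poses are not given: they have to be found in the camera images.
- stand: Fixed stainless stand with drip tray. Origin: on the counter, at the axis of its post (32 mm thick), which is the vertical pivot of the swing arm; x points from the post over the middle of the tray, y left of that, z up. Tray 236 x 436 mm, top 28 mm up, from x = 112 to 348 mm. The flat arm, 36 mm wide, top 202 mm up, runs from the pivot to the dripper 255 mm out; pivot bolt to 212 mm.
- index_plate_top (a point): Pivot axis at the top face of the fixed index plate, 190 mm above the counter, under the arm. The plate is 10 mm thick, with three 12 mm holes for the index pin, 100 mm from the pivot, at -36, 0 and +36 degrees (-0.628, 0, +0.628 rad) from the stand's x axis.
- dripper_arm (a joint): Angle of the swing arm, rad: 0 = parked in the middle hole, the outer holes are at -0.628 and +0.628; positive = counter-clockwise from above, to the stand's +y. End stops at +-0.80. Friction 0.12 N m (about 1 N at the ring); it stays where it is left. With the pin in a hole it has +-0.015 rad of play and will not swing.
- index_pin (a joint): Lift of the spring pin, m: 0 = home in a hole, 0.010 = round tip just clear of (or riding on) the plate, 0.024 = upper stop. The spring pushes down with 6 N at 0, 9.6 N at 0.024. Pin 9 mm thick, 100 mm from the pivot, turns with the arm. Let go between holes it rides on the plate and drops in by itself when pushed over a hole.
- pull_ring: Rigid upright steel ring on the pin, 52 mm inside, 6 mm bar; lift its upper bow to raise the pin, push its sides to swing the arm. Origin: centre of its opening, 258 mm above the counter with the pin home, 119 mm from the pivot. z axis: through the opening, towards the post and 40 degrees upwards (the ring leans 40 degrees, top towards the dripper). A shut gripper's tips fit through from the post side.
- pin_stem (a point): Foot of the ring: top of the 10 mm pin stem, which carries the ring's lowest point, 234 mm above the counter with the pin home, 100 mm from the pivot. The pin's 23 mm barrel on the arm ends at 222 mm. The dripper's rim begins 78 mm further out than the ring's centre, so a tip may reach 25 to 30 mm through the ring; with much less the ring slips off as it is lifted.
- outlet (a point): Centre of the dripper's seat on the swing arm, 255 mm from the pivot, 202 mm above the counter (top of the seat's floor, inside a 6 mm high lip).
- dripper: White ceramic cone dripper, loose, 0.4 kg, 116 mm across the rim, 85 mm high, foot 109 mm across, standing in the arm's seat. Origin at the centre of its underside, z up.
- carafe: Empty glass carafe, 112 mm across, 128 mm high, glass handle on one side; stands on the tray under the place the dripper reaches at one of the two outer holes (left or right). Origin at the centre of its underside, z up.
- mug: White ceramic mug, 82 mm across, 94 mm high, with a handle; stands on the tray under the other outer place. Origin at the centre of its underside, z up. Leave it alone.
- bean_jar: Grey stoneware jar with a wooden lid, 84 mm across, 125 mm high, on the counter to the left of the stand. Origin at the centre of its underside, z up. Leave it alone.
- milk_jug: Steel milk jug, 82 mm across, 92 mm high, with a handle, on the counter to the right of the stand. Origin at the centre of its underside, z up. Leave it alone.

How it is judged:
By the outcome, as a careful person would: the job done as asked, in the order asked, and still so for the second after the job is handed in, with the robot touching nothing.
It also fails if it takes over 64 s, if anything falls off the work surface, if the arm or the gripper's body presses on something with over 40 N, if the wrist force passes 120 N, or if a joint passes its speed limit or range.

### The arm

A 6-joint arm with a two-finger parallel gripper is mounted at the origin on the work surface. World frame = base frame: x ahead of the robot, y to its left, z up, the work surface at z = 0. Lengths are in mm, angles in rad, forces in N, time in s.
With the tool pointing down it reaches from about 300 to 775 mm from the base axis. Payload 14.6 kg.
Tool frame: the origin (TCP) lies on the mounting face of the last link; the fingertips stand 173 mm ahead of it and the grasp point (between the pads) lies 155 mm ahead of it; z points along the fingers, y is the direction in which the jaws open and shut (so a half turn about z gives the same grasp; the last joint's range is limited). The gripper opens to 85 mm and grips with 20 to 120 N. Pads are 22 mm wide; open, the fingers measure 114 mm over their backs; the gripper's body (76 mm by 85 mm) begins 54 mm behind the grasp point. The pads swing forward as they close: fully open they stand 13 mm farther back than shut.
Start: joints at [1.207, 0.3, 1.521, -0, 1.321, -0.067], TCP at [160.852, 525.944, 404.681] pointing down, gripper open.
Joint ranges: [-3.03, 3.03], [-0.79, 2.21], [0.23, 2.52], [-1.04, 4.18], [0, 3.07], [-2.55, 2.55]. Speed limits (rad/s): [2.22, 2.22, 2.57, 3.14, 3.14, 3.14].

### API

Orientations are given as a unit quaternion [w, x, y, z].
In Python, from plant import env gives the robot as it stands.
- The arm moves only by the tool servo_tool, never from a script. Its argument "plan" is a list that holds one entry, the list of rows, each a list of 7 numbers: the shift along the world's x, y, z in mm, then the turn, a rotation vector about the world's x, y, z in degrees, then the closure, from -1 (fully open) to 1 (shut), so that 0 is half open. In form: [[[x, y, z, ax, ay, az, hand], ...]]. A call has 1 to 8 rows; each row shifts and turns the commanded pose from where the row before left it; what a row does not reach is not made up. A row lasts 1/8 s, in which the tool goes at most 62.5 mm and 10.7 degrees, less where a joint would pass 70% of its speed; a pose out of reach is approached as far as the arm can. A call is refused whole if a number of a shift passes 62.5 or a number of a turn 10.7, either way. A call with a gripper value outside its range is refused whole. The fingers move at their own pace and stop on an object; "grip_force" is the grip in N (left out, the last holds). Time passes only in rows, so rows that do not move let the fingers close. It gives the time, the measured TCP pose, the force and the opening at its end, in the units of the state.
- env.state(): the state, without advancing time (a new reading comes with each control period).
- env.grab_frame(name): name is "scene" or "top"; returns the picture (400x640x3 uint8, red, green, blue); there is no depth.
- env.camera_info(name): a dict with "K" (3x3 intrinsics, pixels), "rvec" (rotation vector, rad) and "tvec" (3), from world to camera coordinates, as OpenCV has them. Camera axes: x right, y down, z forward; pixel columns grow to the right and rows downward; lengths in mm; the calibration is good to about 2 mm. A picture is of the moment at which its call begins. camera_info takes no time and is no camera call.
- env.close_job(): hands the job in, once; it reports no verdict.
Trained networks look in the newest picture that a camera, given by its name, has taken for a name from the list of things; names that differ only in an ending like _2 or _b are one class to them, and where a whole thing is asked for, a point or a joint stands for the part that bears it (a point fixed in the world has none). Each returns a list of dicts, best first, with "p" (0 to 1); they miss things now and then, are a little off and sometimes report something else, mostly with a low value. They report only what shows in the picture. A call takes as long as a camera call.
- env.trace(camera, name): "mask" (400x640 bool, what is visible of it).
- env.landmark_of(camera, name): "point" ([x, y, z] in mm, in the coordinates of the camera as it stood for that picture, good to about 4 mm: a listed point, or the origin of a listed thing).
The state is a dict: "t": time; "qpos": joint angles; "qvel": joint speeds; "effort": joint torques, N m; "eef_pos": TCP position; "ee_rot": TCP orientation; "ft_force": force on the tool from outside, world axes, zero at the start; "wrist_torque": the same for the moment, N m; "finger_gap": finger opening in mm.
Only numpy, scipy, OpenCV 4.12 (cv2) and the standard library are available. Lean on these libraries where they do the work, as an engineer would, in place of code of your own. Each camera call takes 0.05 s, during which the arm holds its last target. There are 200 camera calls.

## Working session

There is one attempt and no reset: what is moved stays moved. The work goes in short steps, Python scripts to look and compute and a tool call to move; the robot and the scene stay as the last step left them, time stands still between calls to the robot, and variables do not carry over. Pictures are saved under pics/ and viewed, about 8 in all and at most 12, crops included, and the job is handed in when it is done.

Besides the shell and the picture viewer there is one more tool, called after "Emit:" as a command line: name --argument value ..., lists and objects as JSON in quotes. servo_tool: Moves the arm, as the interface text tells. Its arguments: {"type":"object","properties":{"plan":{"type":"array","items":{"type":"array","items":{"type":"array","items":{"type":"number"}}}},"grip_force":{"type":"number"}},"required":["plan"]}

```bash
mkdir -p pics; cat > h.py <<'E'
import numpy as np, cv2
from plant import env
from scipy.spatial.transform import Rotation as R
def cam(n):
    c=env.camera_info(n); return np.array(c["K"],float),cv2.Rodrigues(np.array(c["rvec"],float))[0],np.array(c["tvec"],float).ravel(),np.array(c["rvec"],float).ravel()
def w(n,p):
    K,Rm,t,_=cam(n); return Rm.T@(np.array(p)-t)
def proj(n,P):
    K,Rm,t,r=cam(n); return cv2.projectPoints(np.array(P,float).reshape(-1,3),r,t,K,None)[0].reshape(-1,2)
def snap(n,f):
    im=env.grab_frame(n); cv2.imwrite('pics/'+f,im[:,:,::-1]); return im
def lm(n,names):
    for k in names:
        for d in env.landmark_of(n,k)[:2]: print(n,k,round(d['p'],2),np.round(w(n,d['point']),1))
E
python3 - <<'E'
from h import *
a=snap('scene','s0.png');b=snap('top','t0.png')
for n in('scene','top'): lm(n,['stand','index_plate_top','pull_ring','pin_stem','outlet','dripper','carafe','mug','bean_jar','milk_jug'])
print(env.state())
for n in('scene','top'):
    K,Rm,t,_=cam(n); print(n,-Rm.T@t,Rm[2],K[0,0])
E
```

```text
scene stand 0.65 [410.8 -39.7  -1.8]
scene index_plate_top 0.76 [412.2 -39.1 191.3]
scene pull_ring 0.4 [534.2 -44.2 259.8]
scene pin_stem 0.63 [ 451.5 -402.7    0.9]
scene pin_stem 0.39 [514.6 -44.  230.5]
scene dripper 0.68 [672.4 -56.4 203.3]
scene carafe 0.64 [631.5  97.7  28.7]
scene mug 0.95 [ 610.4 -205.7   33.5]
scene mug 0.24 [673.1 -54.8 207.9]
scene bean_jar 0.74 [484.7 255.4   3.3]
scene milk_jug 0.96 [ 453.3 -403.2    0.7]
top stand 0.91 [ 4.185e+02 -3.290e+01 -2.000e-01]
top index_plate_top 0.61 [413.4 -39.3 189. ]
top pull_ring 0.66 [530.7 -45.3 255.6]
top pin_stem 0.43 [514.7 -46.8 236.1]
top dripper 0.74 [667.3 -55.6 200.1]
top carafe 0.92 [632.3  94.   29.3]
top carafe 0.28 [ 4.183e+02 -3.640e+01 -3.000e-01]
top mug 0.98 [ 614.7 -205.4   32.3]
top bean_jar 0.65 [485.7 248.9  -3.5]
top bean_jar 0.55 [418.1 -35.3   1.6]
top milk_jug 0.88 [ 450.7 -411.5   -5.3]
{'t': 1.1, 'qpos': array([ 1.20736969e+00,  2.99917165e-01,  1.52098243e+00, -1.45331343e-05,
        1.32071414e+00, -6.66165704e-02]), 'qvel': array([ 0.00127989,  0.00117244, -0.0009185 , -0.00073212,  0.00070577,
        0.00149221]), 'effort': array([ 3.30838793e-04, -5.43386042e+01, -3.61954558e+01, -9.86804980e-05,
        9.04010631e-04, -1.80763317e-05]), 'eef_pos': array([160.87082289, 525.94483273, 404.67860038]), 'ee_rot': array([ 4.62886264e-06,  1.47859106e-01,  9.89008435e-01, -1.18022663e-05]), 'ft_force': array([ 0.36553141, -0.30069978, -0.93020102]), 'wrist_torque': array([ 0.0411905 , -0.06349067, -0.00702856]), 'finger_gap': 85.50341608282666}
scene [1036.13614708 -685.4964262   928.37419348] [-0.43053961  0.6135657  -0.6619462 ] 372.2277175316976
top [3.16416017e+02 1.13688760e+00 1.71871104e+03] [ 1.36198570e-01  4.67024388e-06 -9.90681558e-01] 517.8628017840666
```

View pics/s0.png

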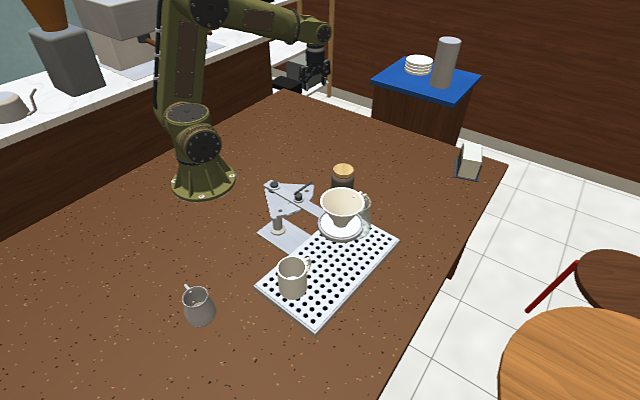

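View pics/t0.png

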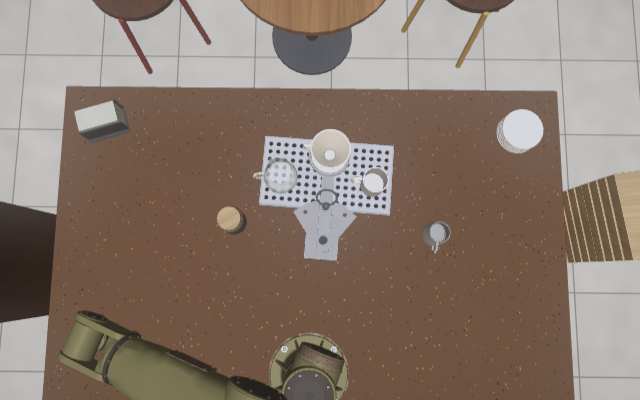

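The carafe is on the left (+y), near pixel (280,175) in the top view, and the mug is on the right at (374,180). The ring is at (326,198). The stand's pivot comes out at about (413,-39) with a yaw of about -3.7°. I'm moving towards the stand with the gripper shut.

Emit:
servo_tool --plan '[[[18,-47,5,0,0,-6.4,1],[18,-47,5,0,0,-6.4,1],[18,-47,5,0,0,-6.4,1],[18,-47,5,0,0,-6.4,1],[18,-47,5,0,0,-6.4,1],[18,-47,5,0,0,-6.4,1],[18,-47,5,0,0,-6.4,1],[18,-47,5,0,0,-6.4,1]]]' --grip_force 60

```text
t: 2.1
eef_pos: [304.9, 148.4, 445.1]
ee_rot: [0.0, 0.562, 0.827, 0.0]
ft_force: [0.9, 0.1, 1.7]
finger_gap: 0.4
```

```bash
python3 - <<'E'
from h import *
s=env.state();print(s['qpos'],s['eef_pos'],s['ee_rot'],s['finger_gap'],s['t'])
E
```

```text
[ 3.44774492e-01 -2.29738928e-01  1.97454582e+00  1.02198681e-05
  1.39584155e+00 -3.22985968e-02] [304.91812979 148.39085494 445.09486422] [2.73749867e-04 5.62050150e-01 8.27103020e-01 3.84669868e-04] 0.35239480746779767 2.1
```

Emit:
servo_tool --plan '[[[18,-47,5,0,0,-6.4,1],[18,-47,5,0,0,-6.4,1],[18,-47,5,0,0,-6.4,1],[18,-47,5,0,0,-6.4,1],[0,0,0,0,0,0,1],[0,0,0,0,0,0,1]]]'

```text
t: 2.85
eef_pos: [376.7, -37.9, 464.5]
ee_rot: [-0.0, 0.73, 0.683, -0.0]
ft_force: [-0.8, 0.3, 0.2]
finger_gap: -0.5
```

```bash
python3 - <<'E'
from h import *
s=env.state();print(s['qpos'],s['eef_pos'],s['ee_rot'],s['finger_gap'],s['t'])
E
```

```text
[-1.97019862e-01 -1.41996378e-01  1.85791029e+00  1.50998564e-04
  1.42602978e+00 -1.30977075e-01] [376.70060006 -37.86004437 464.54809656] [-1.86200240e-04  7.30074144e-01  6.83367915e-01 -4.14398655e-05] -0.46704728975879034 2.85
```

Emit:
servo_tool --plan '[[[0,0,0,-0.65,-10,0,1],[0,0,0,-0.65,-10,0,1],[0,0,0,0,0,0,1]]]'

```text
t: 3.22
eef_pos: [376.3, -37.1, 464.8]
ee_rot: [0.127, 0.718, 0.674, 0.119]
ft_force: [0.3, 1.0, 0.3]
finger_gap: 0.2
```

```bash
python3 - <<'E'
from h import *
s=env.state();print(s['qpos'],s['eef_pos'],s['ee_rot'])
E
```

```text
[-0.20433024 -0.20228145  1.91738004  0.05481385  1.08080333 -0.15749018] [376.25688066 -37.06641258 464.84214116] [0.12665797 0.71832376 0.67362904 0.11913291]
```

Emit:
servo_tool --plan '[[[0,0,0,-0.65,-10,0,1],[0,0,0,-0.65,-10,0,1],[0,0,0,-0.65,-10,0,1],[0,0,0,0,0,0,1]]]'

```text
t: 3.72
eef_pos: [376.6, -37.5, 464.4]
ee_rot: [0.307, 0.662, 0.62, 0.289]
ft_force: [-0.2, 0.9, 0.2]
finger_gap: -0.1
```

```bash
python3 - <<'E'
from h import *
s=env.state();print(s['qpos'],s['eef_pos'],s['ee_rot'],R.from_quat(s['ee_rot'][[1,2,3,0]]).as_matrix())
E
```

```text
[-0.21857929 -0.26509433  2.01533516  0.23352192  0.5395324  -0.30029365] [376.61471648 -37.46967642 464.42183695] [0.30678271 0.66164631 0.62021903 0.28885443] [[ 0.06378295  0.64350017  0.76278389]
 [ 0.99796236 -0.04242545 -0.04765728]
 [ 0.00169399  0.76426933 -0.64489497]]
```

```bash
cat > kin.py <<'E'
import numpy as np
from scipy.optimize import least_squares
from scipy.spatial.transform import Rotation as R
D=[([1.20737,.29992,1.52098,0,1.32071,-.06662],[160.87,525.94,404.68],[0,.147859,.989008,0]),
([.344774,-.229739,1.974546,0,1.395842,-.032299],[304.918,148.391,445.095],[.000274,.56205,.827103,.000385]),
([-.19702,-.141996,1.85791,.000151,1.42603,-.130977],[376.7006,-37.86,464.548],[-.000186,.730074,.683368,-.00004]),
([-.20433,-.202281,1.91738,.0548139,1.080803,-.15749],[376.257,-37.0664,464.842],[.126658,.718324,.673629,.119133]),
([-.2185793,-.2650943,2.0153352,.2335219,.5395324,-.3002937],[376.6147,-37.46968,464.4218],[.30678271,.66164631,.62021903,.28885443])]
z=lambda a:R.from_euler('z',a); y=lambda a:R.from_euler('y',a)
C=R.identity()
def fk(q,P,s4=1,s6=1):
    a,d,h,L1,e,L2,L3=P
    A=z(q[0]);B=A*y(q[1]);F=B*y(q[2]);W=F*z(s4*q[3])*y(q[4])
    return A.apply([a,0,h])+B.apply([0,0,L1])+F.apply([e,d,L2])+W.apply([0,0,L3]), W*z(s6*q[5])*C
def quat(o): return R.from_quat([o[1],o[2],o[3],o[0]])
P=[0,36.6,300,350,0,350,100]
P=least_squares(lambda P:np.r_[np.concatenate([fk(q,P)[0]-p for q,p,o in D]),(np.array(P)-[0,36.6,300,350,0,350,100])*1e-3],P).x
C=(fk(D[0][0],P)[1].inv()*quat(D[0][2]))
E
python3 - <<'E'
from kin import *
import kin
print(np.round(P,1))
for s4 in(1,-1):
  for s6 in (1,-1):
    kin.C=R.identity(); kin.C=fk(D[0][0],P,s4,s6)[1].inv()*quat(D[0][2])
    print(s4,s6,[round((fk(q,P,s4,s6)[1].inv()*quat(o)).magnitude(),4) for q,p,o in D])
print([np.round(fk(q,P)[0]-p,1) for q,p,o in D])
E
```

```text
[  0.   36.6 221.2 424.2  40.9 447.5  71.4]
1 1 [0.0, 0.0, 0.0, 0.0, 0.0]
1 -1 [0.0, 0.0686, 0.1287, 0.1817, 0.4673]
-1 1 [0.0, 0.0, 0.0003, 0.1096, 0.467]
-1 -1 [0.0, 0.0686, 0.1287, 0.1621, 0.2469]
[array([-0.,  0.,  0.]), array([ 0., -0.,  0.]), array([-0., -0., -0.]), array([ 0., -0., -0.]), array([-0., -0.,  0.])]
```

```bash
cat >> kin.py <<'E'
LO=np.array([-3.03,-.79,.23,-1.04,0,-2.55]);HI=np.array([3.03,2.21,2.52,4.18,3.07,2.55])
def ik(p,r,q0):
    f=lambda q:np.r_[fk(q,P)[0]-p,(fk(q,P)[1].inv()*r).as_rotvec()*100]
    s=least_squares(f,np.clip(q0,LO+1e-3,HI-1e-3),bounds=(LO,HI)); return s.x,np.abs(s.fun).max()
E
cat > geo.py <<'E'
from kin import *
obs=[(0,[412.8,-39.2]),(119,[532.4,-44.8]),(100,[514.65,-45.4]),(255,[669.8,-56])]
G=least_squares(lambda v:np.concatenate([np.array(v[:2])+r*np.array([np.cos(v[2]),np.sin(v[2])])-p for r,p in obs]),[413,-39,-.06],x_scale=[1,1,.01]).x
def stand(az,r,zz): return np.array([G[0]+r*np.cos(G[2]+az),G[1]+r*np.sin(G[2]+az),zz])
def tool(az,pitch,roll):  # z axis outward az, pitch down; roll 0: tool x to the left
    a=G[2]+az
    d=np.array([np.cos(a)*np.cos(pitch),np.sin(a)*np.cos(pitch),-np.sin(pitch)]); x=np.array([-np.sin(a),np.cos(a),0])
    return R.from_matrix(np.c_[x,np.cross(d,x),d])*z(roll)
def tcp(az,pitch,through,up,lift):
    """tip 'through' mm past ring plane centre along the tool, shifted 'up' in the ring plane, pin lifted"""
    a=G[2]+az;n=np.radians(40)
    c=stand(az,119,258)+np.array([0,0,lift])
    u=np.array([np.cos(a)*np.sin(n),np.sin(a)*np.sin(n),np.cos(n)])
    d=tool(az,pitch,0).as_matrix()[:,2]
    return c+up*u+d*(through-173)
E
python3 - <<'E'
from geo import *
print(np.round(G,4),np.degrees(G[2]))
print([np.round(stand(0,r,0)[:2]-p,1) for r,p in obs], stand(.628,255,0), stand(-.628,255,0))
for pt in(30,40,50):
  for roll in(0,np.pi/2,-np.pi/2):
    q=np.array([-.21,-.26,2.0,.23,.54,-.3+roll]);out=[]
    for az,th,up,l in[(0,-40,0,0),(0,28,0,0),(0,28,15,18),(.2,28,15,18),(.4,28,15,18),(.628,28,15,18),(.628,28,0,0),(.628,-40,0,0)]:
        q,e=ik(tcp(az,np.radians(pt),th,up,l),tool(az,np.radians(pt),roll),q)
        out.append((round(e,2),np.round(q,2).tolist()))
    print(pt,round(roll,2));[print('  ',o) for o in out]
E
```

```text
[ 4.141666e+02 -3.859410e+01 -6.550000e-02] -3.75271362647423
[array([1.4, 0.6]), array([ 0.5, -1.6]), array([-0.7,  0.3]), array([-1.2,  0.7])] [629.8769525   97.39865502   0.        ] [ 610.26546075 -201.59790441    0.        ]
30 0
   (np.float64(0.0), [-0.23, -0.23, 2.26, 1.1, 0.16, -1.18])
   (np.float64(0.0), [-0.2, -0.02, 2.17, 1.97, 0.13, -2.05])
   (np.float64(0.0), [-0.2, -0.04, 2.11, 1.32, 0.12, -1.38])
   (np.float64(0.0), [-0.23, -0.04, 2.11, 1.4, 0.32, -1.58])
   (np.float64(0.0), [-0.26, -0.03, 2.1, 1.37, 0.52, -1.67])
   (np.float64(0.0), [-0.29, -0.01, 2.08, 1.32, 0.74, -1.76])
   (np.float64(0.0), [-0.31, 0.02, 2.13, 1.4, 0.74, -1.88])
   (np.float64(0.0), [-0.45, -0.13, 2.18, 1.26, 0.88, -1.78])
30 1.57
   (np.float64(0.0), [-0.23, -0.23, 2.26, 1.1, 0.16, 0.39])
   (np.float64(0.0), [-0.2, -0.02, 2.17, 1.97, 0.13, -0.48])
   (np.float64(0.0), [-0.2, -0.04, 2.11, 1.32, 0.12, 0.19])
   (np.float64(0.0), [-0.23, -0.04, 2.11, 1.4, 0.32, -0.01])
   (np.float64(0.0), [-0.26, -0.03, 2.1, 1.37, 0.52, -0.1])
   (np.float64(0.0), [-0.29, -0.01, 2.08, 1.32, 0.74, -0.19])
   (
[... 2896 characters left out ...]
.92, 0.55, 0.67, 0.7])
   (np.float64(0.0), [-0.2, -0.0, 1.92, 0.67, 0.79, 0.43])
   (np.float64(0.0), [-0.22, 0.02, 1.98, 0.72, 0.75, 0.35])
   (np.float64(0.0), [-0.3, -0.12, 1.98, 0.67, 0.9, 0.39])
50 -1.57
   (np.float64(0.0), [-0.2, -0.16, 2.01, 0.16, 0.6, -1.8])
   (np.float64(0.0), [-0.19, 0.01, 1.99, 0.18, 0.46, -1.82])
   (np.float64(0.0), [-0.18, -0.01, 1.93, 0.15, 0.53, -1.79])
   (np.float64(0.0), [-0.19, -0.0, 1.93, 0.38, 0.58, -2.15])
   (np.float64(0.0), [-0.19, -0.0, 1.92, 0.55, 0.67, -2.44])
   (np.float64(6.06), [-0.18, -0.0, 1.91, 0.55, 0.79, -2.55])
   (np.float64(9.16), [-0.19, 0.01, 1.97, 0.54, 0.73, -2.55])
   (np.float64(9.36), [-0.27, -0.13, 1.97, 0.53, 0.89, -2.55])
```

Emit:
servo_tool --plan '[[[0,0,-7,7.63,-0.48,-6.45,1],[0,0,-7,7.63,-0.48,-6.45,1],[0,0,-7,7.63,-0.48,-6.45,1],[0,0,-7,7.63,-0.48,-6.45,1],[0,0,-7,7.63,-0.48,-6.45,1],[0,0,-7,7.63,-0.48,-6.45,1],[0,0,-7,7.63,-0.48,-6.45,1],[0,0,-7,7.63,-0.48,-6.45,1]]]'

```text
t: 4.72
eef_pos: [377.0, -37.6, 408.4]
ee_rot: [0.049, 0.907, 0.047, 0.415]
ft_force: [0.4, 0.0, 0.1]
finger_gap: 0.4
```

Emit:
servo_tool --plan '[[[0,0,0,7.63,-0.48,-6.45,1],[0,0,0,0,0,0,1]]]'

```text
t: 4.97
eef_pos: [377.0, -37.7, 408.6]
ee_rot: [0.014, 0.908, -0.03, 0.418]
ft_force: [-0.6, 0.2, -0.9]
finger_gap: -0.3
```

```bash
cat > go.py <<'E'
from h import *
from geo import *
def delta(az,pitch,th,up,l,roll=np.pi/2):
    s=env.state(); p=tcp(az,np.radians(pitch),th,up,l); o=quat(s['ee_rot'])
    print('t',round(s['t'],2),'target',np.round(p,1),'d',np.round(p-s['eef_pos'],1),'rot',np.round(np.degrees((tool(az,np.radians(pitch),roll)*o.inv()).as_rotvec()),2),'F',np.round(s['ft_force'],1))
def ringpts(az,l,rad=29,n=60):
    a=G[2]+az;t=np.linspace(0,2*np.pi,n);k=np.radians(40)
    u=np.array([np.cos(a)*np.sin(k),np.sin(a)*np.sin(k),np.cos(k)]);v=np.array([-np.sin(a),np.cos(a),0])
    return stand(az,119,258)+[0,0,l]+rad*(np.cos(t)[:,None]*u+np.sin(t)[:,None]*v)
def overlay(f,im,n,az,l,sc=5,win=55,out=None):
    c=proj(n,stand(az,119,258))[0].astype(int)-[win//2+12,win//2+5]
    im=cv2.resize(im[c[1]:c[1]+win+10,c[0]:c[0]+win+25],None,fx=sc,fy=sc,interpolation=cv2.INTER_CUBIC)[:,:,::-1].copy()
    def px(Q): return ((proj(n,Q)-c+.5)*sc).astype(int)
    cv2.polylines(im,[px(ringpts(az,l))],True,(0,0,255),1)
    for Q,col in [(stand(az,100,234+l),(0,255,0)),(stand(az,0,212),(255,0,0))]: cv2.circle(im,tuple(map(int,px(Q)[0])),3,col,-1)
    return im
E
python3 - <<'E'
from go import *
s0=cv2.imread('pics/s0.png')[:,:,::-1];t0=cv2.imread('pics/t0.png')[:,:,::-1]
a=overlay(0,s0,'scene',0,0);b=overlay(0,t0,'top',0,0)
cv2.imwrite('pics/ov0.png',np.hstack([a,b]));print(a.shape,b.shape)
lm('scene',['pull_ring','pin_stem','index_plate_top','outlet','dripper']);
env.grab_frame('scene');env.grab_frame('top')
for n in('scene','top'): lm(n,['pull_ring','pin_stem','index_plate_top','dripper'])
delta(0,40,-40,0,0)
E
```

```text
(325, 400, 3) (325, 400, 3)
scene pull_ring 0.4 [534.2 -44.2 259.8]
scene pin_stem 0.63 [ 451.5 -402.7    0.9]
scene pin_stem 0.39 [514.6 -44.  230.5]
scene index_plate_top 0.76 [412.2 -39.1 191.3]
scene dripper 0.68 [672.4 -56.4 203.3]
scene pin_stem 0.42 [515.5 -43.  230.4]
scene index_plate_top 0.62 [414.1 -39.2 192.6]
scene dripper 0.63 [670.5 -57.1 204.3]
top pull_ring 0.46 [531.6 -49.5 258.1]
top pin_stem 0.63 [669.3 -55.7 200. ]
top pin_stem 0.62 [513.  -45.5 235.2]
top index_plate_top 0.68 [415.  -38.8 187.2]
top dripper 0.65 [670.5 -57.4 201.2]
top dripper 0.46 [513.8 -46.5 236.1]
t 5.72 target [370.1 -35.7 394.9] d [ -6.7   2.4 -13.8] rot [ 0.02 -0.25  0.16] F [-0.3  0.  -0. ]
```

View pics/ov0.png

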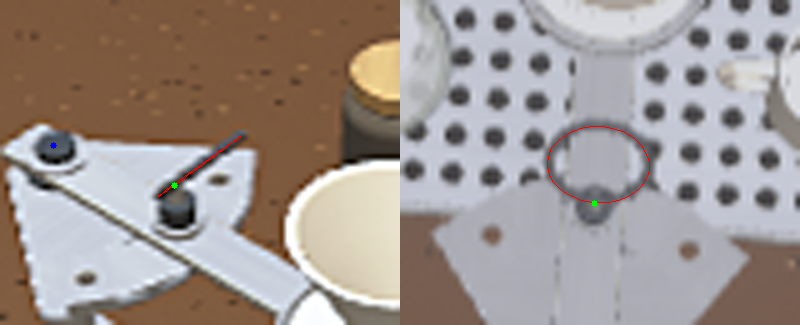

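The ring model matches the image in both views. The left crop (scene camera) shows the ring edge-on at (205,160), and the right crop (top camera) shows its ellipse at (598,165). Next I line up and thread the tip through.

Emit:
servo_tool --plan '[[[-6.7,2.2,-13.8,0,-0.2,0.1,1],[0,0,0,0,0,0,1],[8.7,-0.6,-7.3,0,0,0,1],[8.7,-0.6,-7.3,0,0,0,1],[8.7,-0.6,-7.3,0,0,0,1],[0,0,0,0,0,0,1]]]'

```text
t: 6.48
eef_pos: [396.8, -37.7, 372.1]
ee_rot: [0.014, 0.906, -0.03, 0.421]
ft_force: [-0.3, 0.6, 0.6]
finger_gap: 0.1
```

```bash
python3 - <<'E'
from go import *
delta(0,40,28,0,0)
a=overlay(0,env.grab_frame('scene'),'scene',0,0);b=overlay(0,env.grab_frame('top'),'top',0,0)
cv2.imwrite('pics/ov1.png',np.hstack([a,b]))
E
```

```text
t 6.47 target [422.1 -39.1 351.2] d [ 25.3  -1.4 -20.9] rot [-0.01 -0.15  0.06] F [-0.3  0.6  0.6]
```

View pics/ov1.png

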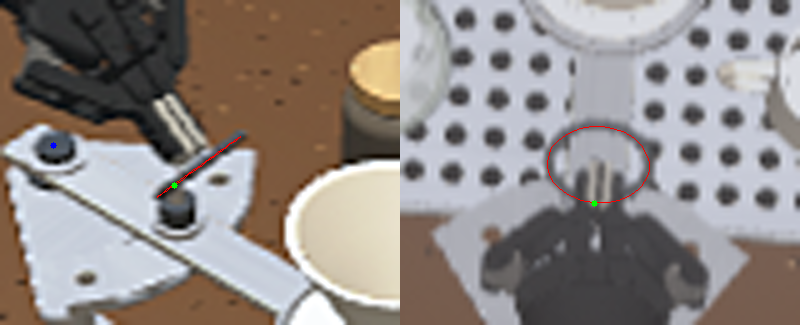

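The tip is centred just short of the ring plane, at about (185,155) in the scene crop and (598,170) in the top crop. I'm threading it through.

Emit:
servo_tool --plan '[[[6.3,-0.4,-5.2,0,0,0,1],[6.3,-0.4,-5.2,0,0,0,1],[6.3,-0.4,-5.2,0,0,0,1],[6.4,-0.2,-5.3,0,0,0,1],[0,0,0,0,0,0,1],[0,0,0,0,0,0,1]]]'

```text
t: 7.32
eef_pos: [421.5, -39.0, 352.1]
ee_rot: [0.014, 0.906, -0.03, 0.422]
ft_force: [-1.2, -0.3, 0.7]
finger_gap: 0.5
```

Emit:
servo_tool --plan '[[[2.6,-0.2,3.1,0,0,0,1],[2.6,-0.2,3.1,0,0,0,1],[2.6,-0.1,3.1,0,0,0,1],[0,0,0,0,0,0,1]]]'

```text
t: 7.82
eef_pos: [429.5, -39.6, 361.7]
ee_rot: [0.014, 0.906, -0.03, 0.422]
ft_force: [-0.4, -0.8, -0.7]
finger_gap: -0.1
```

Emit:
servo_tool --plan '[[[0,0,2,0,0,0,1],[0,0,0,0,0,0,1]]]'

```text
t: 8.07
eef_pos: [429.3, -39.6, 363.5]
ee_rot: [0.014, 0.906, -0.03, 0.422]
ft_force: [0.0, -0.4, 0.1]
finger_gap: 0.0
```

Emit:
servo_tool --plan '[[[0,0,2,0,0,0,1],[0,0,0,0,0,0,1]]]'

```text
t: 8.32
eef_pos: [429.2, -39.5, 365.2]
ee_rot: [0.014, 0.906, -0.03, 0.422]
ft_force: [-0.7, -0.4, -2.0]
finger_gap: 0.0
```

Emit:
servo_tool --plan '[[[1,0,2,0,0,0,1],[0,0,0,0,0,0,1]]]'

```text
t: 8.57
eef_pos: [430.0, -39.5, 366.6]
ee_rot: [0.014, 0.907, -0.03, 0.421]
ft_force: [-6.2, 0.3, -7.6]
finger_gap: -0.1
```

Emit:
servo_tool --plan '[[[0,0,2,0,0,0,1],[0,0,2,0,0,0,1],[0,0,0,0,0,0,1]]]'

```text
t: 8.95
eef_pos: [430.0, -39.5, 370.5]
ee_rot: [0.014, 0.907, -0.03, 0.421]
ft_force: [-5.0, -0.5, -7.5]
finger_gap: 0.2
```

Contact was at TCP z ≈ 366, with about 7.5 N down, which fits the spring. I'm lifting the pin to about 17 mm.

Emit:
servo_tool --plan '[[[0,0,3,0,0,0,1],[0,0,3,0,0,0,1],[0,0,3,0,0,0,1],[0,0,3,0,0,0,1],[0,0,0,0,0,0,1]]]'

```text
t: 9.57
eef_pos: [430.0, -39.5, 382.6]
ee_rot: [0.014, 0.907, -0.03, 0.421]
ft_force: [-6.0, 0.5, -10.0]
finger_gap: 0.1
```

```bash
python3 - <<'E'
from go import *
a=overlay(0,env.grab_frame('scene'),'scene',0,16);b=overlay(0,env.grab_frame('top'),'top',0,16)
cv2.imwrite('pics/ov2.png',np.hstack([a,b]))
s=env.state();print(s['eef_pos'],s['ft_force'])
# implied offset of TCP from model, stand frame
p=s['eef_pos'];v=p[:2]-G[:2];c,n=np.cos(G[2]),np.sin(G[2]);print('TCP in stand frame',c*v[0]+n*v[1],-n*v[0]+c*v[1])
for k in(1,2,3,4): print(k,)
r0=np.array([c*v[0]+n*v[1],-n*v[0]+c*v[1]])
prev=p
for az in np.radians(np.arange(6,37,6)):
    a=G[2]+az;q=G[:2]+[np.cos(a)*r0[0]-np.sin(a)*r0[1],np.sin(a)*r0[0]+np.cos(a)*r0[1]];print(np.round(np.degrees(az)),np.round(q,2),np.round(q-prev[:2],2));prev=q
E
```

```text
[429.99552981 -39.48801159 382.4845322 ] [-6.20818193 -0.91968027 -9.83690868]
TCP in stand frame 15.853509952395939 0.14404451584350375
1
2
3
4
6.0 [430.   -37.83] [0.01 1.66]
12.0 [429.84 -36.18] [-0.17  1.65]
18.0 [429.5  -34.55] [-0.34  1.62]
24.0 [428.99 -32.97] [-0.51  1.58]
30.0 [428.32 -31.45] [-0.67  1.52]
36.0 [427.5  -30.01] [-0.82  1.44]
```

View pics/ov2.png

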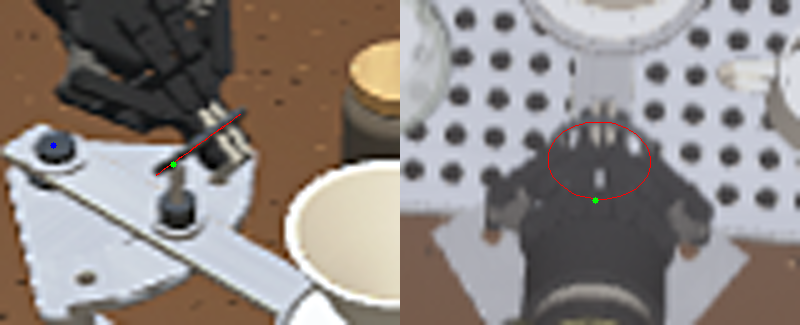

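The pin is lifted: in the scene crop the stem shows at (175,185) and the ring sits on the finger at (205,140). I'm swinging +36° gently.

Emit:
servo_tool --plan '[[[0,0.3,0,0,0,1,1],[0,0.55,0,0,0,2,1],[0,0.55,0,0,0,2,1],[0,0.55,0,0,0,2,1],[0,0.55,0,0,0,2,1],[-0.1,0.55,0,0,0,2,1],[-0.1,0.55,0,0,0,2,1],[-0.1,0.55,0,0,0,2,1]]]'

```text
t: 10.68
eef_pos: [429.8, -35.4, 382.6]
ee_rot: [-0.041, 0.903, 0.089, 0.419]
ft_force: [-4.7, -2.3, -9.6]
finger_gap: 0.1
```

Emit:
servo_tool --plan '[[[-0.1,0.55,0,0,0,2,1],[-0.15,0.55,0,0,0,2,1],[-0.15,0.55,0,0,0,2,1],[-0.15,0.5,0,0,0,2,1],[-0.2,0.5,0,0,0,2,1],[-0.2,0.5,0,0,0,2,1],[-0.2,0.5,0,0,0,2,1],[-0.2,0.5,0,0,0,2,1]]]'

```text
t: 11.68
eef_pos: [428.5, -31.4, 382.7]
ee_rot: [-0.099, 0.881, 0.214, 0.41]
ft_force: [-5.4, -3.3, -8.6]
finger_gap: 0.3
```

Emit:
servo_tool --plan '[[[-0.3,0.5,0,0,0,2,1],[-0.3,0.5,0,0,0,2,1],[-0.15,0.25,0,0,0,1,1],[0,0,0,0,0,0,1],[0,0,0,0,0,0,1]]]'

```text
t: 12.3
eef_pos: [427.7, -30.1, 382.6]
ee_rot: [-0.117, 0.871, 0.251, 0.405]
ft_force: [-5.0, -3.2, -8.5]
finger_gap: 0.3
```

```bash
python3 - <<'E'
from go import *
d=.628
a=overlay(0,env.grab_frame('scene'),'scene',d,16,4,75);b=overlay(0,env.grab_frame('top'),'top',d,16,4,75)
cv2.imwrite('pics/ov3.png',np.hstack([a,b]))
s=env.state();print(s['eef_pos'],s['ft_force'],s['qpos'])
zt=quat(s['ee_rot']).as_matrix()[:,2];print('tool az in stand deg',np.degrees(np.arctan2(zt[1],zt[0])-G[2]),'pitch',np.degrees(np.arcsin(-zt[2])))
for n in('scene','top'):
  for k in('dripper','pull_ring','pin_stem'):
    for x in env.landmark_of(n,k)[:2]:
      P_=w(n,x['point']);v=P_[:2]-G[:2];print(n,k,round(x['p'],2),np.round(P_,1),'r',round(np.hypot(*v),1),'az',round(np.degrees(np.arctan2(v[1],v[0])-G[2]),1))
E
```

```text
[427.73053211 -30.11661266 382.67598089] [-4.79103854 -3.49845045 -8.53901254] [-0.24878045 -0.02207631  2.00457593  0.9686659   0.73655849  0.15174797]
tool az in stand deg 35.92901728307302 pitch 40.17488597023148
scene dripper 0.57 [632.   97.1 204.7] r 256.6 az 35.7
scene pull_ring 0.39 [514.5  27.3 275.7] r 120.0 az 37.1
scene pull_ring 0.24 [ 612.2 -205.    31.4] r 258.6 az -36.3
scene pin_stem 0.47 [497.7  16.8 248.3] r 100.2 az 37.3
top dripper 0.96 [629.6  97.7 199.9] r 254.9 az 36.1
top pull_ring 0.39 [513.6  24.3 274.8] r 117.7 az 36.1
top pin_stem 0.52 [497.8  13.1 249.7] r 98.4 az 35.5
```

View pics/ov3.png

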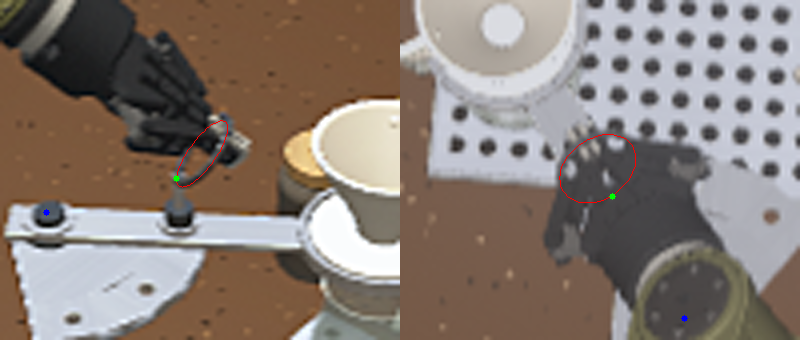

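The dripper is at 36° over the carafe and the ring is still hooked at (205,150) in the scene crop. I'm lowering with the force as the test: if the spring still loads the finger below a lift of 10 mm, the pin is in the hole.

Emit:
servo_tool --plan '[[[0,0,-2,0,0,0,1],[0,0,-2,0,0,0,1],[0,0,-2,0,0,0,1],[0,0,0,0,0,0,1]]]'

```text
t: 13.2
eef_pos: [427.7, -30.1, 376.7]
ee_rot: [-0.117, 0.871, 0.251, 0.405]
ft_force: [-5.1, -3.4, -8.3]
finger_gap: 0.2
```

Emit:
servo_tool --plan '[[[0,0,-2,0,0,0,1],[0,0,-2,0,0,0,1],[0,0,-2,0,0,0,1],[0,0,0,0,0,0,1]]]'

```text
t: 13.7
eef_pos: [427.8, -30.1, 370.8]
ee_rot: [-0.117, 0.871, 0.251, 0.405]
ft_force: [-5.4, -1.7, -7.0]
finger_gap: -0.0
```

At a lift of about 5 mm there is still 7 N on the finger, so the pin is in the hole. I'm lowering until it unloads.

Emit:
servo_tool --plan '[[[0,0,-2,0,0,0,1],[0,0,-2,0,0,0,1],[0,0,0,0,0,0,1]]]'

```text
t: 14.08
eef_pos: [427.8, -30.1, 366.9]
ee_rot: [-0.117, 0.871, 0.251, 0.405]
ft_force: [-5.6, -2.7, -6.6]
finger_gap: -0.4
```

Emit:
servo_tool --plan '[[[0,0,-2,0,0,0,1],[0,0,-2,0,0,0,1],[0,0,0,0,0,0,1]]]'

```text
t: 14.45
eef_pos: [428.2, -30.1, 363.8]
ee_rot: [-0.117, 0.871, 0.251, 0.406]
ft_force: [-0.2, -0.9, -0.2]
finger_gap: 0.0
```

The pin unloaded between z 366.9 and 363.8, the same height as the first contact, so it is home. Next I work out how to centre the finger and withdraw.

```bash
python3 - <<'E'
from go import *
delta(.628,40,22,2,0); delta(.628,40,-50,2,0); print(np.round(tool(.628,np.radians(40),0).as_matrix()[:,2]*10,2))
E
```

```text
t 14.45 target [418.1 -36.1 356.6] d [-10.1  -6.1  -7.2] rot [0.06 0.03 0.07] F [-0.2 -0.9 -0.2]
t 14.45 target [371.4 -65.5 402.9] d [-56.8 -35.5  39.1] rot [0.06 0.03 0.07] F [-0.2 -0.9 -0.2]
[ 6.48  4.09 -6.43]
```

Emit:
servo_tool --plan '[[[-2.5,-1.5,-1.8,0,0,0,1],[-2.5,-1.5,-1.8,0,0,0,1],[-2.5,-1.5,-1.8,0,0,0,1],[-2.5,-1.5,-1.8,0,0,0,1],[0,0,0,0,0,0,1]]]'

```text
t: 15.08
eef_pos: [417.8, -36.1, 356.1]
ee_rot: [-0.117, 0.871, 0.251, 0.406]
ft_force: [-0.7, -0.6, 0.7]
finger_gap: 0.2
```

Emit:
servo_tool --plan '[[[-5.8,-3.7,5.8,0,0,0,1],[-5.8,-3.7,5.8,0,0,0,1],[-5.8,-3.7,5.8,0,0,0,1],[-5.8,-3.7,5.8,0,0,0,1],[-5.8,-3.7,5.8,0,0,0,1],[-5.8,-3.7,5.8,0,0,0,1],[-5.8,-3.7,5.8,0,0,0,1],[-5.8,-3.7,5.8,0,0,0,1]]]'

```text
t: 16.08
eef_pos: [371.2, -65.8, 403.0]
ee_rot: [-0.117, 0.871, 0.251, 0.406]
ft_force: [-0.3, -0.5, 0.5]
finger_gap: -0.0
```

Emit:
servo_tool --plan '[[[0,0,20,0,0,0,1],[0,0,30,0,0,0,1],[0,0,30,0,0,0,1],[0,0,0,0,0,0,1]]]'

```text
t: 16.58
eef_pos: [371.3, -65.7, 484.5]
ee_rot: [-0.116, 0.87, 0.252, 0.407]
ft_force: [0.7, -0.4, -0.3]
finger_gap: 0.3
```

```bash
python3 - <<'E'
from go import *
d=.628
S=snap('scene','s4.png');T=snap('top','t4.png')
a=overlay(0,S,'scene',d,0,4,75);b=overlay(0,T,'top',d,0,4,75)
cv2.imwrite('pics/ov4.png',np.hstack([a,b]))
s=env.state();print(s['eef_pos'],s['ft_force'])
for n in('scene','top'):
  for k in('dripper','pull_ring','pin_stem','carafe','mug','bean_jar','milk_jug'):
    for x in env.landmark_of(n,k)[:1]:
      P_=w(n,x['point']);v=P_[:2]-G[:2];print(n,k,round(x['p'],2),np.round(P_,1),'r',round(np.hypot(*v),1),'az',round(np.degrees(np.arctan2(v[1],v[0])-G[2]),1))
E
```

```text
[371.33031649 -65.65678486 482.16090326] [-0.25768842 -0.88995569 -1.02141104]
scene dripper 0.92 [632.9  97.4 205.1] r 257.5 az 35.6
scene pull_ring 0.62 [512.3  27.5 259.9] r 118.3 az 37.7
scene pin_stem 0.46 [497.5  18.4 230.6] r 100.9 az 38.1
scene carafe 0.6 [634.2  98.5  29.7] r 259.2 az 35.7
scene mug 0.9 [ 609.1 -206.3   29.5] r 257.1 az -36.9
scene bean_jar 0.79 [481.4 254.5   4.2] r 300.7 az 80.8
scene milk_jug 0.8 [ 448.6 -408.     3.5] r 371.0 az -80.9
top dripper 0.71 [629.6 100.  201.7] r 256.1 az 36.5
top pull_ring 0.42 [513.2  25.1 260.7] r 117.8 az 36.5
top pin_stem 0.62 [497.3  14.5 234.3] r 98.6 az 36.3
top carafe 0.53 [631.5  95.4  27.6] r 255.3 az 35.4
top mug 0.92 [ 614.6 -207.5   29. ] r 262.1 az -36.4
top bean_jar 0.95 [488.2 251.8  -4.2] r 299.7 az 79.5
top milk_jug 0.56 [ 450.5 -410.5   -4. ] r 373.6 az -80.7
```

View pics/ov4.png

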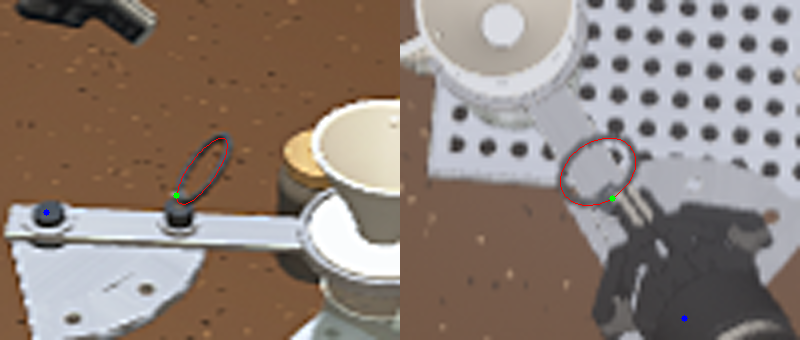

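View pics/s4.png

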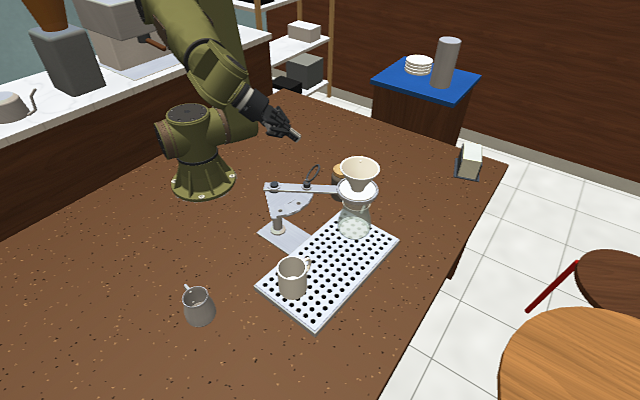

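The ring lies on the home-height (lift 0) overlay at +36° in both views. The dripper sits over the carafe at (357,190) in the scene view, the mug and jug have not moved, and the gripper is clear. I'm handing in.

```bash
python3 - <<'E'
from h import *
print(env.state()['t']); print(env.close_job())
E
```

```text
17.375
the job is handed in; nothing more can be done
None
```

The dripper now stands above the glass carafe, with the index pin home in the left (+36°) hole. I hooked the shut fingertips through the ring, lifted the pin about 17 mm, swung the arm 36°, lowered the pin into the hole and withdrew without touching anything. The job was handed in at 17.4 s.

**Last checks:**
- **Pin home:** the spring still loaded the finger with about 7 N at 5 mm of lift, so the pin was inside the hole. It unloaded at the same height where the ring was first met. The ring also lies on the drawn home-height outline in both camera views.
- **Arm and dripper:** the dripper was measured at 35.6° and 36.5°, and 256–258 mm from the pivot, so it is still seated.
- **Other things:** the carafe, mug, bean jar and milk jug are within about 5 mm of where they started, which is measurement noise.
- **Forces:** the wrist force read about 12 N at most.
- **Disagreement:** the scene camera put the ring and stem at about 38°, while the top camera gave 36.4°. The difference is within the stated 4 mm accuracy.

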